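Start the stirrer and hold the pH tester in the sample

TASK

Turn the magnetic stirrer's speed knob to 5, the long mark in the middle of its scale, then draw the pH tester (the wide flat one, not the slim square one) out of its inclined stand. Turn it upright, electrode down, and lower most of the electrode through the mouth of the open brown sample bottle on the stirrer plate, keeping the tester clear of the bottle all round. Finish while holding it still there in the gripper, body above the mouth; leave the bottle and everything else standing where they are.

Things in the scene. Friction and masses are not known exactly. Their poses are not given: they have to be found in the camera images.
- speed_knob (a joint): The stirrer's speed knob, vertical axis. Value in rad, 0 at the scale's first mark, growing clockwise seen from above to 4.712 at the last. 11 white marks (0 to 10) 0.4712 rad apart, long ones at 0, 5 and 10; mark 5 (value 2.356) lies on the side towards the bottle. The knob stays where it is left, drag about 0.04 N m.
- knob_grip (a point): On the knob's axis, 9 mm below its top, 20 mm above the stirrer's deck; z up, x along the grip bar towards the white pointer line (turns with the knob). Black skirt 40 mm across, 7 mm high, and a grip bar 37 mm long, 12 mm wide, its top 29 mm above the deck. The bottle's side is more than 100 mm away.
- stirrer: Magnetic stirrer, fixed: white housing 290 x 180 mm, deck 60 mm high, steel plate 135 mm across, its top 70 mm above the table. Origin under its centre on the table; x runs from the knob (at x = -100 mm) to the plate's centre (at x = +60 mm), z up.
- sample_bottle: Open brown wide-mouth bottle standing loose on the plate, 86 mm across, 100 mm high, about 0.45 kg. Origin at the centre of its underside, z up.
- bottle_mouth (a point): Centre of the bottle's open mouth, at its rim, 100 mm above its underside. The neck is 54 mm across outside, 46 mm inside, 14 mm tall; below it the bottle widens; inner floor 95 mm below the rim.
- stand: Inclined two-place stand, fixed, base 135 x 215 mm, origin under its centre on the table. Its cradles, 55 mm either side (y), hold sticks leaning 0.70 rad, top towards the stand's -x (roughly the robot's right): a sleeve 22 mm wide inside round the electrode, cheeks 43 mm apart, a rest under the body. The body's upper 50 mm are free. A stick comes out only along its own axis, clear after about 85 mm.
- ph_tester: The pH tester, a rigid white stick 165 mm long, about 95 g, in either cradle: flat body 38 mm wide (y) x 24 mm thick (x) x 110 mm long, display on its +x face, then a grey round electrode 16 mm across, 55 mm long. Origin at the electrode's tip, z along the stick from tip to top. Centre of mass about 100 mm from the tip.
- tester_center (a point): The tester's centre, on its axis half-way along, 82.5 mm from the tip and 82.5 mm from the top; axes as the tester's: z to the top, y across the 38 mm width (level while in the stand), x out of the display.
- tester_tip (a point): The tip of the tester's electrode, on its axis; axes as the tester's. The body's shoulder (too wide to enter the bottle) is 55 mm above it.
- slim_tester: Bystander in the other cradle: slim square stick, 24 x 24 mm body, also 165 mm long and leaning alike, 110 mm from the pH tester. Origin at its tip.
- buffer_a: Bystander: small white bottle 42 mm across, 78 mm high, to the left of the stand. Origin under its centre.
- buffer_b: Bystander: small white bottle 42 mm across, 78 mm high, beyond the stand. Origin under its centre.
- white_jar: Bystander: white jar with black lid, 72 mm across, 95 mm high, right of the stirrer. Origin under its centre.
- brown_bottle: Bystander: closed brown bottle, 90 mm across, 165 mm high, to the left of the stand. Origin under its centre.
- bottle_cap: Bystander: black cap 59 mm across, 17 mm high, lying on the table right of the stirrer. Origin under its centre.
- spatula: Bystander: steel spatula 165 mm long, lying on the table right of the stirrer. Origin at its middle, on the table.
There are look-alikes about, which are no part of the job. What is shaped like the sample_bottle but green or purple is not meant.

How it is judged:
By the outcome, as a careful person would: the job done as asked, in the order asked, and still so for the second after the job is handed in, while the arm keeps its last pose, push and grip.
It also fails if it takes over 64 s, if anything falls off the work surface, if the arm or the gripper's body presses on something with over 40 N, if the wrist force passes 120 N, or if a joint passes its speed limit or range.

ROBOT

A 6-joint arm with a two-finger parallel gripper is mounted at the origin on the work surface. World frame = base frame: x ahead of the robot, y to its left, z up, the work surface at z = 0. Lengths are in m, angles in rad, forces in N, time in s.
With the tool pointing down it reaches from about 0.35 to 0.775 m from the base axis. Payload 5.5 kg.
Tool frame: the origin (TCP) lies at the very end of the fingers, on their centre line; the grasp point (between the pads) lies hold_point_z behind it (hold_point_z is the distance from the TCP to the grasp point, in m); x points along the fingers, y is the direction in which the jaws open and shut, and the axes are right-handed (so a half turn about x gives the same grasp; the last joint's range is limited). The gripper opens to 85 mm and grips with 20 to 120 N. Pads are 22 mm wide; open, the fingers measure 114 mm over their backs; the gripper's body (76 mm by 85 mm) begins 54 mm behind the grasp point. The pads swing forward as they close: fully open they stand 13 mm farther back than shut.
Start: joints at [-1.334, 0.313, 0.046, 1.304, 0, 1.431], TCP at [0.212, -0.535, 0.231] pointing down, gripper open.
Joint ranges: [-2.76, 2.76], [-0.86, 1.69], [-1.03, 1.26], [-2.2, 2.34], [-1.47, 1.5], [-3.14, 3.14]. Speed limits (rad/s): [2.57, 2.57, 3.14, 3.14, 3.14, 3.14].

INTERFACE

Orientations are given as a unit quaternion [w, x, y, z].
In Python, from workcell import * gives the robot as it stands. The module is installed in compiled form; this text tells all that it offers.
- The arm moves only by the tool step_arm, never from a script. Its argument "targets" is a list of rows, each a list of 3 entries, a list of its own where there are three numbers: the turn, a rotation vector about the tool's x, y, z in degrees, then the shift along the tool's x, y, z in cm, then the finger opening in cm, from 0 to 8.54. A call has exactly 10 rows; each row shifts and turns the commanded pose from where the row before left it, along the tool's axes as they then stand; what a row does not reach is not made up. A row lasts 1/10 s, in which the tool goes at most 50 mm and 8.59 degrees, less where a joint would pass 70% of its speed; a pose out of reach is approached as far as the arm can. A call with a gripper value outside its range is refused whole. The fingers move at their own pace and stop on an object; "force" is the grip in N (left out, the last holds). Time passes only in rows, so rows that do not move let the fingers close, or fill a call up. It gives the time, the measured TCP pose, the force and the opening at its end, in the units of the state.
- get_state(): the state, without advancing time (a new reading comes with each control period).
- read_camera(name): name is "side" or "top" or "wrist"; returns the picture (480x640x3 uint8, red, green, blue); there is no depth.
- camera_model(name): a dict with "fx", "fy", "cx", "cy" (pixels), "xyz" and "rotation" of the camera in the world; the wrist camera has in their place "T_tool_cam" (4x4, takes a point from camera to tool coordinates, whose origin is the TCP and whose axes are the tool frame's). Camera axes: x right, y down, z forward; pixel columns grow to the right and rows downward; lengths in m; the calibration is good to about 2 mm. A picture is of the moment at which its call begins: read the wrist's pose just before it. camera_model takes no time and is no camera call.
- hand_in(): hands the job in, once; it reports no verdict.
Trained networks look in the newest picture that a camera, given by its name, has taken for a name from the list of things; names that differ only in an ending like _2 or _b are one class to them, and where a whole thing is asked for, a point or a joint stands for the part that bears it (a point fixed in the world has none). Each returns a list of dicts, best first, with "p" (0 to 1); they miss things now and then, are a little off and sometimes report something else, mostly with a low value. They report only what shows in the picture. A call takes as long as a camera call. They do not tell look-alikes from the thing itself.
- find_in(camera, label): "extent" ([left, top, width, height] in pixels, round what is visible of it).
- silhouettes(camera, label): "mask" (480x640 bool, what is visible of it) and "extent" ([left, top, width, height] in pixels, round what is visible of it).
The state is a dict: "clock": time; "joint_pos": joint angles; "qvel": joint speeds; "tau": joint torques, N m; "tcp_pos": TCP position; "orientation": TCP orientation; "wrist_force": force on the tool from outside, world axes, zero at the start; "ft_torque": the same for the moment, N m; "finger_gap": finger opening in m.
Only numpy, scipy, OpenCV 4.12 (cv2) and the standard library are available. Lean on these libraries where they do the work, as an engineer would, in place of code of your own. Each camera call takes 0.05 s, during which the arm holds its last target.

## Working session

There is one attempt and no reset: what is moved stays moved. The work goes in short steps, Python scripts to look and compute and a tool call to move; the robot and the scene stay as the last step left them, time stands still between calls to the robot, and variables do not carry over. Pictures are saved under pics/ and viewed, and the job is handed in when it is done.

Besides the shell and the picture viewer there is one more tool, called as name(argument=value, ...), one argument or row to a line, values as JSON. step_arm: Moves the arm, as the interface text tells. Its arguments: {"type":"object","properties":{"targets":{"type":"array","items":{"type":"array"}},"force":{"type":"number"}},"required":["targets"]}

```bash
mkdir -p pics
python3 - <<'E'
from workcell import *
import cv2
s=get_state(); print(s)
try: print(hold_point_z)
except Exception as e: print(e)
for n in ["side","top","wrist"]:
    im=read_camera(n); cv2.imwrite(f"pics/{n}0.png",im[:,:,::-1]); print(n,camera_model(n))
E
```

```text
{'clock': 0.0, 'joint_pos': array([-1.33358541e+00,  3.14010601e-01,  4.49316073e-02,  1.30360871e+00,
       -9.33081187e-06,  1.43116443e+00]), 'qvel': array([-1.08506384e-03, -2.76041412e-04, -3.59214550e-04,  5.64130473e-04,
       -9.43097022e-04, -3.92108010e-05]), 'tau': array([ 2.46293930e-04, -4.80621636e+01,  2.98536444e+01,  1.95150857e-02,
       -1.58455787e-04,  3.93500528e-06]), 'tcp_pos': array([ 0.21143591, -0.53413563,  0.23038371]), 'orientation': array([-0.13177929, -0.69455558, -0.13311478,  0.6946274 ]), 'wrist_force': array([-0.67502299, -0.05625503, -0.96420934]), 'ft_torque': array([ 0.02238846,  0.00254483, -0.03041093]), 'finger_gap': 0.08565957850003873}
0.0187
side {'fx': 551.4509524612952, 'fy': 551.4509524612952, 'cx': 318.2455035101971, 'cy': 237.17401405468416, 'xyz': array([ 0.6194996 , -0.77963912,  0.95634471]), 'rotation': array([-0.37579545,  0.92628028, -0.02726219,  0.00627735])}
top {'fx': 463.71693970321684, 'fy': 463.71693970321684, 'cx': 316.60606077691494, 'cy': 245.46684095069185, 'xyz': array([0.44110308, 0.00945078, 1.10921952]), 'rotation': array([-0.06017711,  0.7043906 , -0.70329115,  0.07479406])}
wrist {'fx': 341.84831810029885, 'fy': 341.84831810029885, 'cx': 317.50841244658534, 'cy': 237.5732839853791, 'T_tool_cam': array([[-7.81386676e-04, -3.12573582e-01,  9.49893228e-01,
        -1.42142049e-01],
       [ 9.99999557e-01,  2.53626502e-04,  9.06063175e-04,
         3.33518844e-04],
       [-5.24129509e-04,  9.49893516e-01,  3.12573245e-01,
        -7.90972580e-02],
       [ 0.00000000e+00,  0.00000000e+00,  0.00000000e+00,
         1.00000000e+00]])}
```

View pics/side0.png

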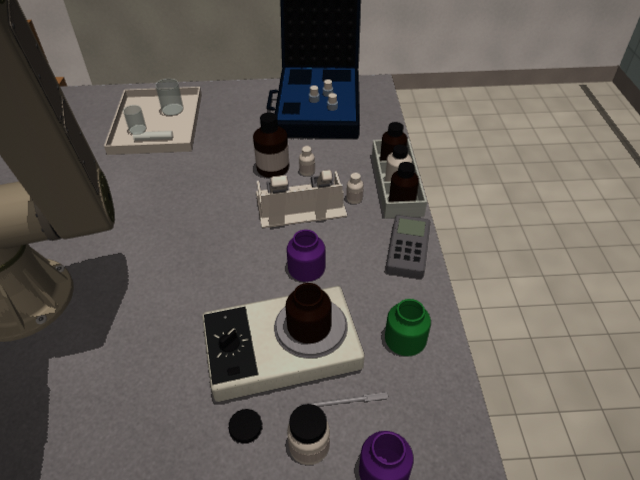

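View pics/top0.png

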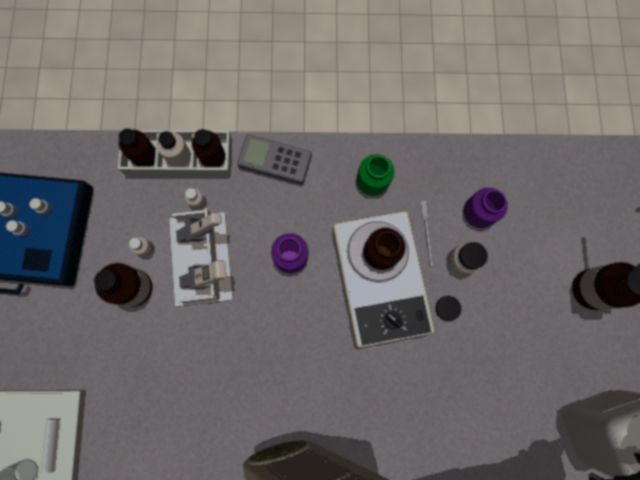

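View pics/wrist0.png

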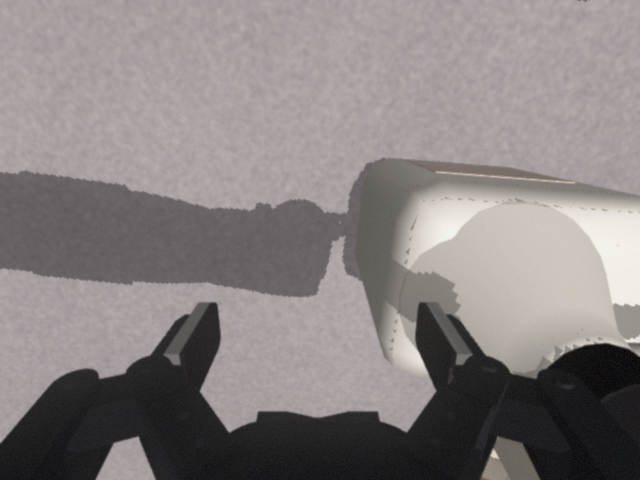

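Side view: the stirrer is at about (280,340), the stand at (300,200), the brown bottle on the plate at (308,313), purple look-alikes at (306,255) and (387,460), and a green one at (408,327). Next I'll zoom in and write helpers.

```bash
cat > h.py <<'E'
import numpy as np, cv2
from scipy.spatial.transform import Rotation as R
from workcell import *
def q2R(q): return R.from_quat([q[1],q[2],q[3],q[0]]).as_matrix()
def cam(n,s=None):
    m=camera_model(n); K=np.array([[m['fx'],0,m['cx']],[0,m['fy'],m['cy']],[0,0,1]])
    if n=='wrist':
        s=s or get_state(); T=np.eye(4);T[:3,:3]=q2R(s['orientation']);T[:3,3]=s['tcp_pos'];T=T@m['T_tool_cam']
        return K,T[:3,:3],T[:3,3]
    r=np.array(m['rotation']); Rm=q2R(r) if r.shape==(4,) else r
    return K,Rm,np.array(m['xyz'])
def proj(c,P):
    K,Rm,t=c; p=(np.atleast_2d(P)-t)@Rm; p=p/p[:,2:]; return (p@K.T)[:,:2]
def onz(c,uv,z):
    K,Rm,t=c; d=Rm@np.linalg.solve(K,[uv[0],uv[1],1]); return t+d*(z-t[2])/d[2]
def crop(im,x,y,w,h,f,name):
    cv2.imwrite(name,cv2.resize(im[y:y+h,x:x+w,::-1],None,fx=f,fy=f,interpolation=cv2.INTER_CUBIC))
E
python3 - <<'E'
from h import *
t=cv2.imread('pics/top0.png')[:,:,::-1]; s=cv2.imread('pics/side0.png')[:,:,::-1]
a=cv2.resize(t[195:315,160:245],None,fx=4.7,fy=4.7,interpolation=2);b=cv2.resize(s[150:235,240:370],None,fx=5,fy=5,interpolation=2)
cv2.imwrite('pics/c1.png',a[:,:,::-1]);cv2.imwrite('pics/c2.png',b[:,:,::-1])
crop(t,325,205,120,150,4,'pics/c3.png'); crop(s,195,270,180,130,4.4,'pics/c4.png')
for n in ["top","side"]:
    read_camera(n); c=cam(n)
    for l in ["ph_tester","slim_tester","sample_bottle","stand","stirrer","speed_knob"]:
        print(n,l,[(np.round(d['extent'],1).tolist(),round(d['p'],2)) for d in find_in(n,l)][:4])
E
```

```text
top ph_tester [([194.1, 261.1, 31.8, 23.0], 0.73)]
top slim_tester [([190.4, 211.5, 33.5, 28.1], 0.93), ([386.4, 311.7, 13.1, 16.4], 0.52)]
top sample_bottle [([361.6, 229.0, 42.5, 41.5], 0.95), ([352.3, 150.8, 43.5, 44.7], 0.83), ([270.6, 235.0, 37.6, 40.0], 0.62), ([461.8, 189.6, 46.3, 38.3], 0.56)]
top stand [([169.6, 204.0, 64.2, 105.6], 0.97)]
top stirrer [([333.0, 210.1, 102.0, 141.4], 0.81), ([382.7, 310.3, 20.6, 18.1], 0.16)]
top speed_knob [([385.1, 311.7, 18.4, 17.0], 0.79)]
side ph_tester [([268.8, 174.2, 21.2, 19.3], 0.54)]
side slim_tester [([317.3, 172.0, 13.9, 14.7], 0.75), ([270.2, 175.0, 21.1, 18.3], 0.41)]
side sample_bottle [([360.8, 431.2, 52.5, 48.8], 0.95), ([286.5, 282.8, 46.3, 60.5], 0.83), ([385.6, 298.7, 47.0, 58.9], 0.78), ([285.7, 231.5, 41.1, 52.4], 0.76)]
side stand [([254.7, 174.1, 91.7, 56.0], 0.78), ([320.1, 169.2, 13.1, 18.1], 0.74), ([269.6, 177.6, 15.7, 11.7], 0.47), ([286.8, 281.7, 48.6, 63.2], 0.33)]
side stirrer [([200.7, 285.1, 163.2, 118.5], 0.86)]
side speed_knob [([219.0, 328.5, 23.6, 22.7], 0.6)]
```

View pics/c1.png

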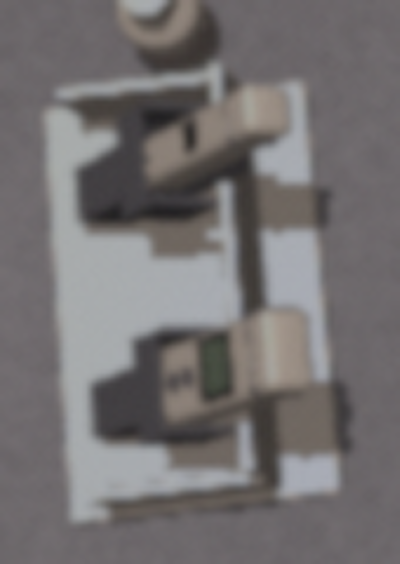

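View pics/c2.png

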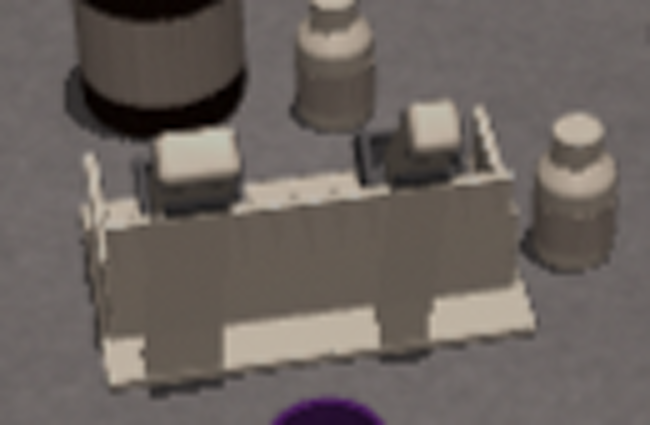

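View pics/c3.png

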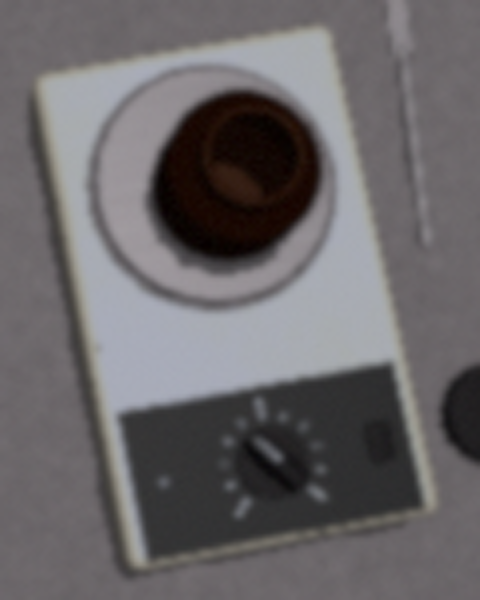

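View pics/c4.png

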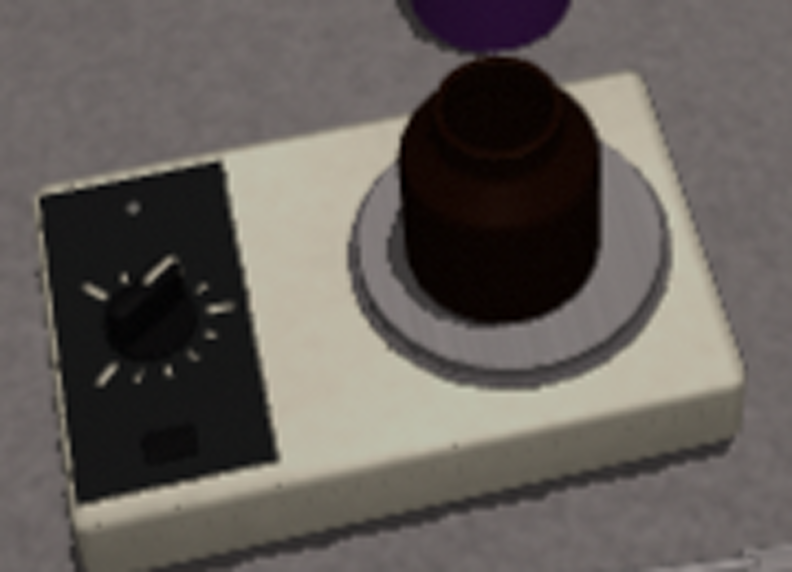

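The pH tester candidates are the wide one with a display at top (208,272), and the slim square one at top (207,225). I choose the first. Sample bottle: the brown one on the plate, top (385,248). The pointer currently sits before mark 5. Now measuring.

Run:
```python
from h import *
c=cam('top'); cs=cam('side')
g=lambda x,y,z:onz(c,(325+(x+.5)/4-.5,205+(y+.5)/4-.5),z)
C=[g(*p,.06) for p in [(38,80),(328,28),(437,505),(133,570)]]
print(np.round(C,4)); print('sides',[round(np.linalg.norm(C[i]-C[i-1]),4) for i in range(4)])
plate=g(213.5,186,.07); print('plate',plate.round(4))
m0,m5,m10=[g(*p,.06) for p in [(240,508),(260,407),(318,493)]]
# circle centre
A=2*np.array([m5-m0,m10-m0])[:,:2]; b=[m5[:2]@m5[:2]-m0[:2]@m0[:2],m10[:2]@m10[:2]-m0[:2]@m0[:2]]
k=np.linalg.solve(A,b);print('knob c from marks',k.round(4), 'mid0-10',((m0+m10)/2).round(4))
d=plate[:2]-k;print('dist plate-knob',np.linalg.norm(d),'ang',np.degrees(np.arctan2(d[1],d[0])))
for n,a,b in [('side',C[3],C[0]),('side2',C[2],C[1])]:
  e=b-a;print(n,np.degrees(np.arctan2(e[1],e[0])))
p0=g(255,440,.089);print('pointer end',p0)
gs=lambda x,y,z:onz(cs,(195+(x+.5)/4.4-.5,270+(y+.5)/4.4-.5),z)
S=[gs(*p,.06) for p in [(97,378),(163,268),(225,308)]]
print('side marks',np.round(S,4), np.round([m0,m5,m10],4))
print('plate side',gs(508,257,.07))
# bottle mouth: top
print('mouth top',g(254,152,.17),'side',gs(500,107,.17))
```

```text
[[ 0.6938 -0.0532  0.06  ]
 [ 0.7259 -0.2238  0.06  ]
 [ 0.4505 -0.2747  0.06  ]
 [ 0.4152 -0.1037  0.06  ]]
sides [np.float64(0.2832), np.float64(0.1736), np.float64(0.28), np.float64(0.1746)]
plate [ 0.6296 -0.1524  0.07  ]
knob c from marks [ 0.4742 -0.1822] mid0-10 [ 0.453  -0.1861  0.06  ]
dist plate-knob 0.15820673275130878 ang 10.832214502287936
side 10.282818506855994
side2 10.47306039864257
pointer end [ 0.48521288 -0.16859778  0.089     ]
side marks [[ 0.4521 -0.2075  0.06  ]
 [ 0.4772 -0.1527  0.06  ]
 [ 0.5054 -0.1754  0.06  ]] [[ 0.4489 -0.1641  0.06  ]
 [ 0.5049 -0.177   0.06  ]
 [ 0.4571 -0.2081  0.06  ]]
plate side [ 0.62990712 -0.16321829  0.07      ]
mouth top [ 0.62944869 -0.15836418  0.17      ] side [ 0.62877735 -0.15859927  0.17      ]
```

```bash
cat >> h.py <<'E'
def pose(s=None):
    s=s or get_state(); return np.array(s['tcp_pos']),q2R(s['orientation'])
def delta(p1,R1,s=None):
    "tool-axis shift (cm) with axes as now, and rotvec deg (tool frame) to reach the pose"
    p,Rm=pose(s); return (Rm.T@(np.array(p1)-p)*100).round(2), np.degrees(R.from_matrix(Rm.T@R1).as_rotvec()).round(2)
def down(yaw,flip=1):
    "tool x down, tool y along world yaw (rad)"
    x=np.array([0,0,-1.]);y=np.array([np.cos(yaw),np.sin(yaw),0]);return np.c_[x,y,np.cross(x,y)]
E
python3 - <<'E'
from h import *
p,Rm=pose(); print(p,Rm.round(3))
for y in [140,100.5]: 
  for f in (0,180): print(y+f, delta([.474,-.182,.2],down(np.radians(y+f))))
E
```

```text
[ 0.2115638  -0.53469316  0.23134572] [[ 0.     0.368 -0.93 ]
 [-0.    -0.93  -0.368]
 [-1.     0.     0.   ]]
140 (array([  3.13, -23.14, -37.38]), array([ 1.5159e+02, -1.0000e-02, -0.0000e+00]))
320 (array([  3.13, -23.14, -37.38]), array([-2.841e+01,  0.000e+00, -1.000e-02]))
100.5 (array([  3.13, -23.14, -37.38]), array([-1.6891e+02,  1.0000e-02,  0.0000e+00]))
280.5 (array([  3.13, -23.14, -37.38]), array([ 1.109e+01,  0.000e+00, -1.000e-02]))
```

step_arm(
  targets=[
    [[0,0,0],[0.4,-2.3,-3.7],8.5],
    [[0,0,0],[0.4,-2.3,-3.7],8.5],
    [[0,0,0],[0.4,-2.3,-3.7],8.5],
    [[0,0,0],[0.4,-2.3,-3.7],8.5],
    [[0,0,0],[0.4,-2.3,-3.7],8.5],
    [[0,0,0],[0.4,-2.3,-3.7],8.5],
    [[0,0,0],[0.4,-2.3,-3.7],8.5],
    [[0,0,0],[0.4,-2.3,-3.7],8.5],
    [[0,0,0],[0.4,-2.4,-3.8],8.5],
    [[0,0,0],[0.4,-2.4,-3.8],8.5],
  ],
)

```text
clock: 1.85
tcp_pos: [0.473, -0.1806, 0.1914]
orientation: [0.133, 0.695, 0.132, -0.694]
wrist_force: [0.8, -0.6, -0.1]
finger_gap: 0.0853
```

step_arm(
  targets=[
    [[-7,0,0],[0,0,0],6],
    [[-7,0,0],[0,0,0],6],
    [[-7,0,0],[0,0,0],6],
    [[-7,0,0],[0,0,0],6],
    [[0,0,0],[0,0,0],6],
    [[0,0,0],[0,0,0],6],
    [[0,0,0],[0,0,0],6],
    [[0,0,0],[0,0,0],6],
    [[0,0,0],[0,0,0],6],
    [[0,0,0],[0,0,0],6],
  ],
)

```text
clock: 2.85
tcp_pos: [0.4721, -0.1822, 0.1913]
orientation: [-0.296, -0.642, -0.296, 0.642]
wrist_force: [0.3, 0.4, -0.8]
finger_gap: 0.0597
```

Run:
```python
from h import *
s=get_state(); im=read_camera('wrist'); cv2.imwrite('pics/w1.png',im[:,:,::-1]); print(s['tcp_pos'],s['finger_gap'],s['clock'],s['joint_pos'].round(2)); print(pose(s)[1].round(3))
np.save('s1.npy',np.r_[s['tcp_pos'],s['orientation']])
c=cam('wrist',s); print(proj(c,[[.4742,-.1822,.089],[.4489,-.1641,.06],[.5049,-.177,.06],[.4571,-.2081,.06]]).round(1))
```

```text
[ 0.4720825  -0.18218358  0.1913146 ] 0.05966245351314213 2.85 [-0.53  0.2  -0.21  1.17 -0.    1.75]
[[ 0.     0.761 -0.649]
 [-0.    -0.649 -0.761]
 [-1.     0.     0.   ]]
[[319.7 234. ]
 [282.3 226.4]
 [344.2 195. ]
 [323.8 257.9]]
```

View pics/w1.png

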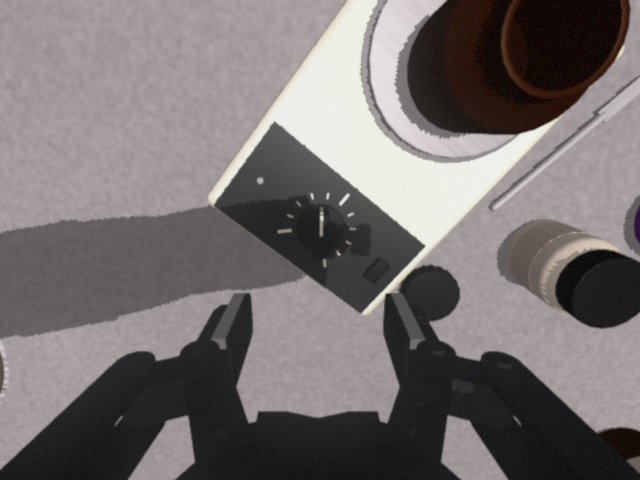

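Run:
```python
from h import *
im=cv2.imread('pics/w1.png')[:,:,::-1]; im=cv2.convertScaleAbs(im,alpha=1.6); crop(im,260,170,120,110,6.5,'pics/w1c.png')
```

```text
(no output)
```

View pics/w1c.png

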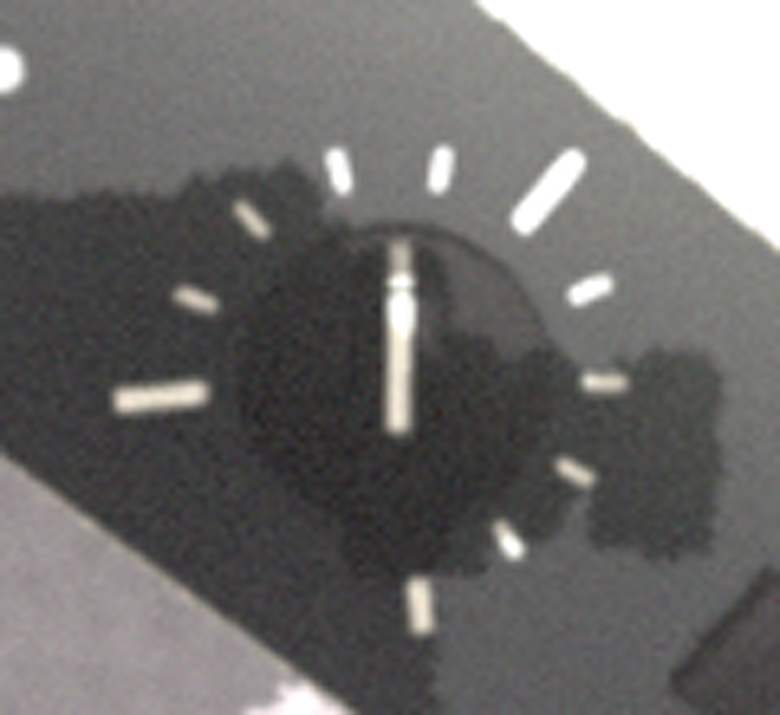

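Run:
```python
from h import *
from scipy.optimize import least_squares
v=np.load('s1.npy'); s=dict(tcp_pos=v[:3],orientation=v[3:]); c=cam('wrist',s)
f=lambda x,y,z:onz(c,(260+(x+.5)/6.5-.5,170+(y+.5)/6.5-.5),z)[:2]
M={0:(161,396),1:(196,299),2:(252,219),3:(340,171),4:(441,169),5:(548,192),6:(590,290),7:(605,382),8:(576,472),9:(509,541),10:(420,606)}
W={k:f(*p,.06) for k,p in M.items()}
def res(q):
    r=[]
    for k,w in W.items():
        a=q[2]-(k-5)*.4712; rad=q[4] if k in(0,5,10) else q[3]
        r+=list(w-q[:2]-rad*np.array([np.cos(a),np.sin(a)]))
    return np.array(r)*1000
o=least_squares(res,[.474,-.182,.18,.028,.03]); print(o.x, np.degrees(o.x[2]), res(o.x).round(1))
a=f(399,245,.089);b=f(397,430,.089);print(a,b,'ptr yaw',np.degrees(np.arctan2(*(a-b)[::-1])),'from centre',np.degrees(np.arctan2(*(a-o.x[:2])[::-1])))
print('plate/knob->stirrer yaw; predicted pointer value marks', )
p,Rm=pose(s);print('tool -z yaw',np.degrees(np.arctan2(-Rm[1,2],-Rm[0,2])))
print(delta([o.x[0],o.x[1],.0705],down(0),s)[0])
```

```text
[ 0.47272233 -0.18520707  0.18607318  0.0271485   0.03098857] 10.661207844134088 [ 0.7 -0.1  0.2  0.2  0.2  0.   0.2  0.1  0.   0.1 -0.6  0.  -0.1  0.2
  0.1  0.4  0.2  0.2  0.  -0.2 -0.8 -1. ]
[ 0.48816443 -0.16715441] [ 0.47385427 -0.18371103] ptr yaw 49.16258728864517 from centre 49.4565822680143
plate/knob->stirrer yaw; predicted pointer value marks
tool -z yaw 49.55687692409224
[12.08  0.24  0.19]
```

step_arm(
  targets=[
    [[0,0,0],[3.0,0.2,0.1],4.5],
    [[0,0,0],[3.0,0,0],4.5],
    [[0,0,0],[3.0,0,0],4.5],
    [[0,0,0],[1.5,0,0],4.5],
    [[0,0,0],[0.9,0,0],4.5],
    [[0,0,0],[0.5,0,0],4.5],
    [[0,0,0],[0,0,0],4.5],
    [[0,0,0],[0,0,0],3],
    [[0,0,0],[0,0,0],2],
    [[0,0,0],[0,0,0],0.8],
  ],
  force=25,
)

```text
clock: 3.9
tcp_pos: [0.4733, -0.1844, 0.0733]
orientation: [0.297, 0.642, 0.296, -0.642]
wrist_force: [-0.7, 0.1, 0.8]
finger_gap: 0.0114
```

step_arm(
  targets=[
    [[0,0,0],[0,0,0],0.8],
    [[0,0,0],[0,0,0],0.8],
    [[0,0,0],[0,0,0],0.8],
    [[0,0,0],[0,0,0],0.8],
    [[0,0,0],[0,0,0],0.8],
    [[0,0,0],[0,0,0],0.8],
    [[0,0,0],[0,0,0],0.8],
    [[0,0,0],[0,0,0],0.8],
    [[0,0,0],[0,0,0],0.8],
    [[0,0,0],[0,0,0],0.8],
  ],
)

```text
clock: 4.9
tcp_pos: [0.4734, -0.1844, 0.0733]
orientation: [0.297, 0.642, 0.296, -0.642]
wrist_force: [-0.9, 1.2, 5.9]
finger_gap: 0.0109
```

Run:
```python
from h import *
s=get_state(); im=read_camera('wrist'); cv2.imwrite('pics/w2.png',im[:,:,::-1]); print(s)
```

```text
{'clock': 4.9, 'joint_pos': array([-5.29557646e-01,  2.90917802e-01, -3.93902170e-01,  8.84572696e-01,
       -8.97945644e-05,  1.74656487e+00]), 'qvel': array([ 0.00147641, -0.00028746,  0.00082133, -0.00046666, -0.00262823,
       -0.00173538]), 'tau': array([-8.51272023e-02, -3.98829389e+01,  2.47374254e+01, -7.79812038e-01,
        1.58180186e-02, -2.47724931e-02]), 'tcp_pos': array([ 0.47336434, -0.18440565,  0.07325512]), 'orientation': array([ 0.29695424,  0.64218471,  0.29610356, -0.64166943]), 'wrist_force': array([-0.85506895,  1.18567783,  5.90555945]), 'ft_torque': array([ 0.17356238,  0.31791103, -0.03502258]), 'finger_gap': 0.010873360795097674}
```

View pics/w2.png

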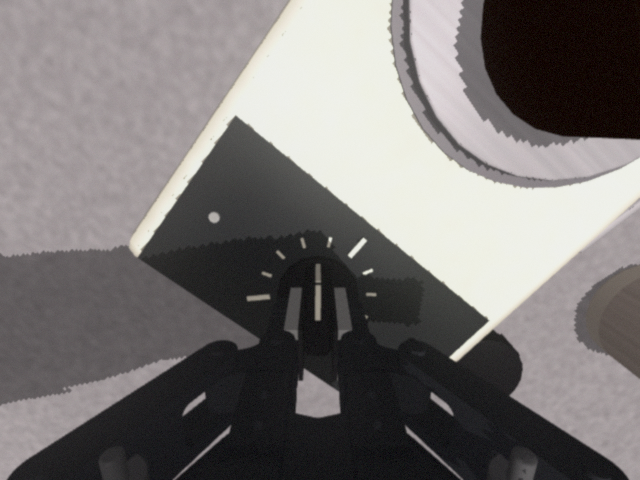

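The pads hold the bar and the pointer line sits between them. Next, a 38.8° clockwise turn.

step_arm(
  targets=[
    [[6,0,0],[0,0,0],0.8],
    [[6,0,0],[0,0,0],0.8],
    [[6,0,0],[0,0,0],0.8],
    [[6,0,0],[0,0,0],0.8],
    [[6,0,0],[0,0,0],0.8],
    [[6,0,0],[0,0,0],0.8],
    [[2.8,0,0],[0,0,0],0.8],
    [[0,0,0],[0,0,0],0.8],
    [[0,0,0],[0,0,0],0.8],
    [[0,0,0],[0,0,0],0.8],
  ],
)

```text
clock: 5.95
tcp_pos: [0.4731, -0.184, 0.0732]
orientation: [0.067, 0.704, 0.066, -0.704]
wrist_force: [-3.2, 1.4, 6.8]
finger_gap: 0.0111
```

step_arm(
  targets=[
    [[0,0,0],[0,0,0],3],
    [[0,0,0],[0,0,0],4],
    [[0,0,0],[0,0,0],4.5],
    [[0,0,0],[-1,0,0],4.5],
    [[0,0,0],[-3,0,0],4.5],
    [[0,0,0],[-4,0,0],4.5],
    [[0,0,0],[-4,0,0],4.5],
    [[0,0,0],[0,0,0],6],
    [[0,0,0],[0,0,0],6],
    [[0,0,0],[0,0,0],6],
  ],
)

```text
clock: 6.95
tcp_pos: [0.4724, -0.1839, 0.1917]
orientation: [-0.066, -0.704, -0.067, 0.704]
wrist_force: [-1.0, -0.0, -0.2]
finger_gap: 0.0601
```

Run:
```python
from h import *
s=get_state(); im=read_camera('wrist'); cv2.imwrite('pics/w3.png',im[:,:,::-1]); print(s['tcp_pos'],s['clock'])
np.save('s3.npy',np.r_[s['tcp_pos'],s['orientation']])
crop(cv2.convertScaleAbs(im,alpha=1.6),260,170,120,110,6.5,'pics/w3c.png')
```

```text
[ 0.4724441  -0.18387499  0.19165415] 6.95
```

View pics/w3c.png

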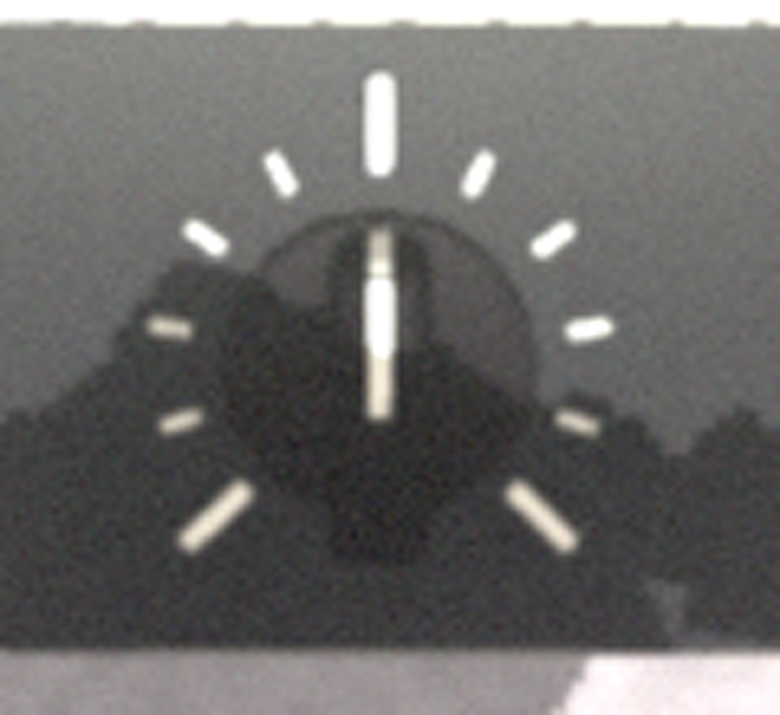

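View pics/w3.png

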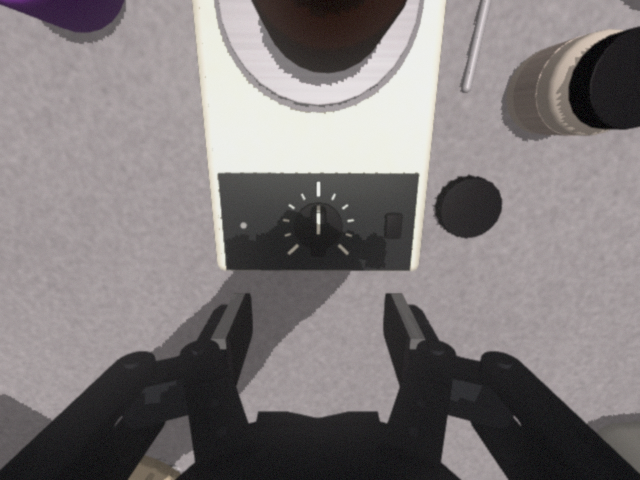

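Knob confirmed: the pointer at crop x≈380 lines up with the long mark 5 at x≈380, and with 0 and 10 symmetric either side. Next the stand and tester.

Run:
```python
from h import *
ct=cam('top');cs=cam('side')
def tri(obs):
    A=np.zeros((3,3));b=np.zeros(3)
    for c,uv in obs:
        K,Rm,t=c; d=Rm@np.linalg.solve(K,[*uv,1]); d/=np.linalg.norm(d); P=np.eye(3)-np.outer(d,d);A+=P;b+=P@t
    X=np.linalg.solve(A,b); return X.round(4),[ (proj(c,X)[0]-uv).round(1) for c,uv in obs]
gt=lambda x,y:(160+(x+.5)/4.7-.5,195+(y+.5)/4.7-.5)
gs=lambda x,y:(240+(x+.5)/5-.5,150+(y+.5)/5-.5)
print('tester topface',tri([(ct,gt(278,350)),(cs,gs(198,155))]))
print('slim topface',tri([(ct,gt(263,111)),(cs,gs(433,126))]))
# stand base corners z~0 (top view)
for n,p in dict(TL=(47,110),TR=(303,80),BR=(340,490),BL=(70,522)).items(): print(n,onz(ct,gt(*p),0.005).round(4))
# side: front bottom corners
for p in [(112,388),(535,330)]: print('side',onz(cs,gs(*p),0.005).round(4))
```

```text
tester topface (array([0.5769, 0.1941, 0.1436]), [array([0., 0.]), array([ 0., -0.])])
slim topface (array([0.6854, 0.2046, 0.1463]), [array([0. , 0.2]), array([ 0.2, -0.1])])
TL [0.7217 0.3448 0.005 ]
TR [0.7385 0.2132 0.005 ]
BR [0.5256 0.1867 0.005 ]
BL [0.5095 0.3208 0.005 ]
side [0.5264 0.1858 0.005 ]
side [0.7369 0.2135 0.005 ]
```

```bash
cat >> h.py <<'E'
ys=np.radians(7.0)
XS=np.array([-np.sin(ys),np.cos(ys),0]);ZT=-np.sin(.7)*XS+np.cos(.7)*np.array([0,0,1.])
def Rgrasp(): 
    x=-ZT;y=np.array([np.cos(ys),np.sin(ys),0]);return np.c_[x,y,np.cross(x,y)]
TOP=np.array([.577,.194,.1445])
E
python3 - <<'E'
from h import *
p,Rm=pose(); print(delta([0,0,0],down(np.radians(7)))[1])
R1=down(np.radians(7)); pre=TOP+.10*ZT; print('pre',pre, (R1.T@(pre-p)*100).round(2)); print(np.degrees(R.from_matrix(R1.T@Rgrasp()).as_rotvec()))
# bias of the wrist camera: knob centre in last picture
v=np.load('s3.npy'); s=dict(tcp_pos=v[:3],orientation=v[3:]); c=cam('wrist',s)
f=lambda x,y,z:onz(c,(260+(x+.5)/6.5-.5,170+(y+.5)/6.5-.5),z)[:2]
print('m5 mid',f(380,125,.06),'m0,m10',f(216,516,.06),f(543,517,.06))
E
```

```text
[-8.621e+01  2.000e-02  1.400e-01]
pre [0.58485104 0.13005842 0.22098422] [ -2.98  15.   -29.77]
[ 8.53675251e-17  4.01070457e+01 -3.91551161e-16]
m5 mid [ 0.50247003 -0.17928819] m0,m10 [ 0.44778021 -0.16786385] [ 0.45569099 -0.21002048]
```

step_arm(
  targets=[
    [[-8.5,0,0],[-0.6,0,0],7],
    [[-8.5,0,0],[-0.6,0,0],7],
    [[-8.5,0,0],[-0.6,0,0],7],
    [[-8.5,0,0],[-0.6,0,0],7],
    [[-8.5,0,0],[-0.6,0,0],7],
    [[-8.5,0,0],[-0.6,0,0],7],
    [[-8.5,0,0],[-0.6,0,0],7],
    [[-8.5,0,0],[-0.6,0,0],7],
    [[-8.5,0,0],[-0.6,0,0],7],
    [[-8.5,0,0],[-0.6,0,0],7],
  ],
)

```text
clock: 8.0
tcp_pos: [0.4723, -0.1837, 0.2509]
orientation: [0.525, 0.472, 0.527, -0.473]
wrist_force: [-0.5, -0.4, -0.5]
finger_gap: 0.0701
```

step_arm(
  targets=[
    [[-1.2,0,0],[0,0,0],7],
    [[0,0,0],[0.3,1.7,-3.3],7],
    [[0,0,0],[0.3,1.7,-3.3],7],
    [[0,0,0],[0.3,1.7,-3.3],7],
    [[0,0,0],[0.3,1.7,-3.3],7],
    [[0,0,0],[0.3,1.7,-3.3],7],
    [[0,0,0],[0.3,1.7,-3.3],7],
    [[0,0,0],[0.3,1.6,-3.3],7],
    [[0,0,0],[0.3,1.6,-3.3],7],
    [[0,0,0],[0.6,1.6,-3.3],7],
  ],
)

```text
clock: 9.0
tcp_pos: [0.5856, 0.1304, 0.221]
orientation: [0.528, 0.469, 0.529, -0.47]
wrist_force: [0.9, -0.1, -0.7]
finger_gap: 0.0696
```

step_arm(
  targets=[
    [[0,8,0],[0,0,0],7],
    [[0,8,0],[0,0,0],7],
    [[0,8,0],[0,0,0],7],
    [[0,8,0],[0,0,0],7],
    [[0,8.1,0],[0,0,0],7],
    [[0,0,0],[0,0,0],7],
    [[0,0,0],[0,0,0],7],
    [[0,0,0],[0,0,0],7],
    [[0,0,0],[0,0,0],7],
    [[0,0,0],[0,0,0],7],
  ],
)

```text
clock: 10.0
tcp_pos: [0.5856, 0.13, 0.2233]
orientation: [0.317, 0.6, 0.679, -0.279]
wrist_force: [-1.0, -1.2, 0.6]
finger_gap: 0.0702
```

Run:
```python
from h import *
s=get_state(); im=read_camera('wrist'); cv2.imwrite('pics/w4.png',im[:,:,::-1]); print(s['tcp_pos'],s['clock'],s['joint_pos'].round(2))
np.save('s4.npy',np.r_[s['tcp_pos'],s['orientation']])
print(delta(TOP+.1*ZT,Rgrasp(),s)); print([(d['extent'],d['p']) for d in find_in('wrist','ph_tester')])
Y=np.array([np.cos(ys),np.sin(ys),0]);X=np.cos(.7)*XS+np.array([0,0,np.sin(.7)])
pts=[TOP+a*.019*Y+b*.012*X+d*ZT for d in(0,-.05) for a in(-1,1) for b in(-1,1)]
print(proj(cam('wrist',s),pts).round(0).tolist())
```

```text
[0.58564805 0.12999935 0.22334348] 10.0 [-0.23  0.49  0.11  1.47  0.65  1.12]
(array([ 0.19, -0.08,  0.14]), array([ 0.14,  0.09, -0.02]))
[([289.3, 204.0, 52.6, 54.4], 0.95)]
[[293.0, 252.0], [292.0, 222.0], [343.0, 253.0], [343.0, 222.0], [297.0, 233.0], [296.0, 207.0], [339.0, 233.0], [339.0, 207.0]]
```

View pics/w4.png

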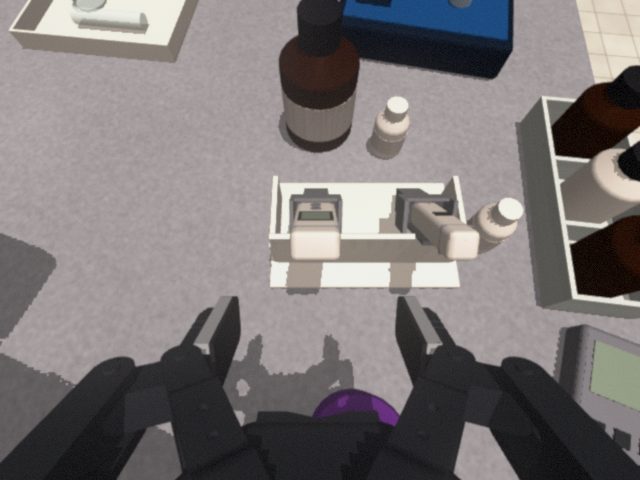

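Run:
```python
from h import *
im=cv2.imread('pics/w4.png')[:,:,::-1]; crop(im,265,175,205,120,3.9,'pics/w4c.png')
```

```text
(no output)
```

View pics/w4c.png

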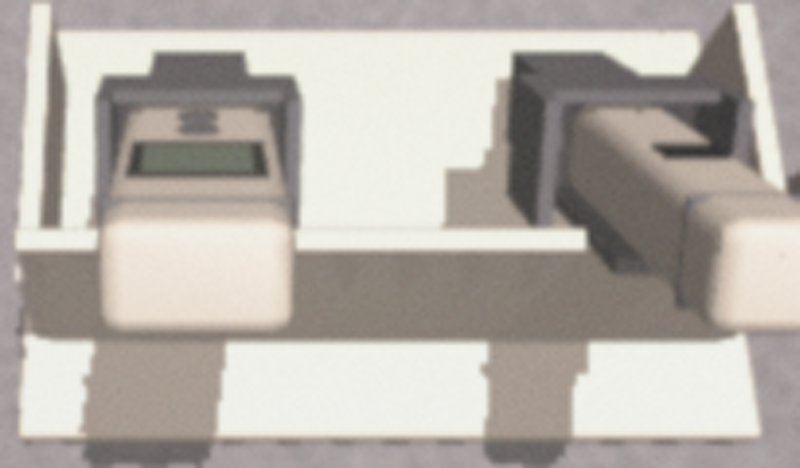

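Run:
```python
from h import *
cs=cam('side'); ct=cam('top')
gs=lambda x,y:(240+(x+.5)/5-.5,150+(y+.5)/5-.5)
gt=lambda x,y:(160+(x+.5)/4.7-.5,195+(y+.5)/4.7-.5)
C=np.array([.6238,.2664,0])
for b,t in [((270,320),(270,202)),((105,337),(105,232)),((515,288),(515,180))]:
    P=onz(cs,gs(*b),.006); xs=(P-C)@XS; K,Rm,o=cs; d=Rm@np.linalg.solve(K,[*gs(*t),1]); k=(xs-(o-C)@XS)/(d@XS); print('wall xs',xs.round(4),'top z',(o+k*d)[2].round(4))
# wrist: wall top edge at crop (420,240), bottom (420,340)
v=np.load('s4.npy'); s=dict(tcp_pos=v[:3],orientation=v[3:]); c=cam('wrist',s)
g=lambda x,y:(265+(x+.5)/3.9-.5,175+(y+.5)/3.9-.5)
P=onz(c,g(420,338),.006); xs=(P-C)@XS; K,Rm,o=c
for yy in (250,230):
    d=Rm@np.linalg.solve(K,[*g(420,yy),1]); k=(xs-(o-C)@XS)/(d@XS); print('wrist wall',xs.round(4),(o+k*d)[2].round(4))
```

```text
wall xs -0.0356 top z 0.0836
wall xs -0.0325 top z 0.0749
wall xs -0.0353 top z 0.078
wrist wall -0.0402 0.077
wrist wall -0.0402 0.0899
```

step_arm(
  targets=[
    [[0,0,0],[2.0,-0.15,0.3],7],
    [[0,0,0],[2.5,0,0],7],
    [[0,0,0],[2.5,0,0],7],
    [[0,0,0],[2.5,0,0],7],
    [[0,0,0],[2.0,0,0],7],
    [[0,0,0],[1.5,0,0],7],
    [[0,0,0],[0.7,0,0],7],
    [[0,0,0],[0,0,0],7],
    [[0,0,0],[0,0,0],7],
    [[0,0,0],[0,0,0],7],
  ],
  force=35,
)

```text
clock: 11.1
tcp_pos: [0.5745, 0.2135, 0.1163]
orientation: [0.316, 0.601, 0.679, -0.279]
wrist_force: [0.2, -0.2, 0.4]
finger_gap: 0.0702
```

Run:
```python
from h import *
s=get_state(); im=read_camera('wrist'); cv2.imwrite('pics/w5.png',im[:,:,::-1]); print(s['tcp_pos'],s['clock'],s['wrist_force'])
im=read_camera('side'); crop(im,210,110,180,140,4.4,'pics/s5.png')
```

```text
[0.57453705 0.21353628 0.11634389] 11.1 [ 0.23167161 -0.24479374  0.44316813]
```

View pics/w5.png

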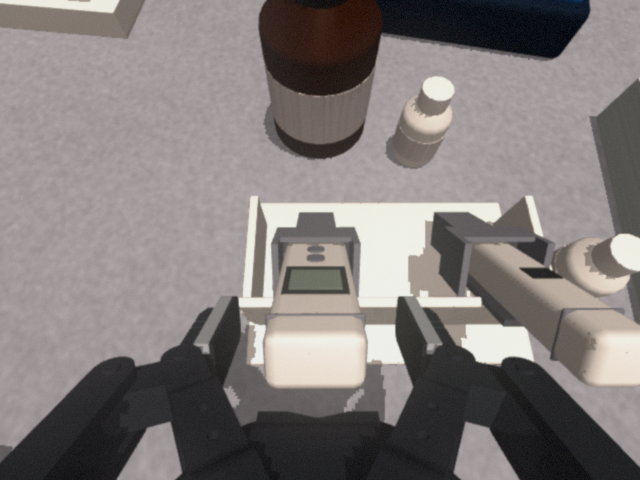

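View pics/s5.png

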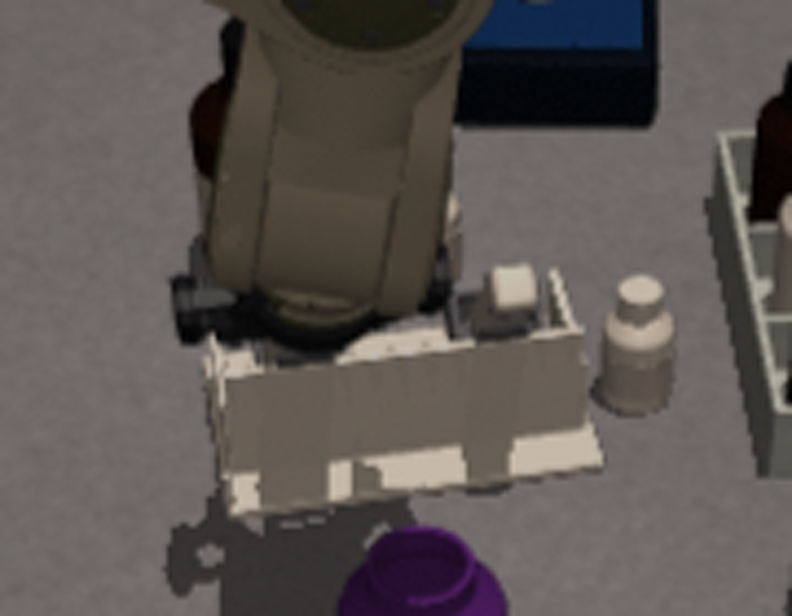

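step_arm(
  targets=[
    [[0,0,0],[0,0,0],6],
    [[0,0,0],[0,0,0],5],
    [[0,0,0],[0,0,0],4.4],
    [[0,0,0],[0,0,0],4],
    [[0,0,0],[0,0,0],3.4],
    [[0,0,0],[0,0,0],3.4],
    [[0,0,0],[0,0,0],3.4],
    [[0,0,0],[0,0,0],3.4],
    [[0,0,0],[0,0,0],3.4],
    [[0,0,0],[0,0,0],3.4],
  ],
  force=40,
)

```text
clock: 12.2
tcp_pos: [0.5738, 0.2139, 0.1156]
orientation: [0.316, 0.601, 0.679, -0.28]
wrist_force: [-0.7, -2.6, 2.6]
finger_gap: 0.0379
```

Run:
```python
from h import *
s=get_state(); im=read_camera('wrist'); cv2.imwrite('pics/w6.png',im[:,:,::-1]); print(s['tcp_pos'],s['clock'],s['wrist_force'],s['ft_torque'],s['finger_gap']); print(delta(s['tcp_pos'],Rgrasp(),s)[1])
```

```text
[0.57377719 0.21388614 0.11560552] 12.2 [-0.66294163 -2.59336926  2.60509455] [-0.73134874  0.22358869  0.19799518] 0.03788908538391038
[-0.01  0.02 -0.01]
```

View pics/w6.png

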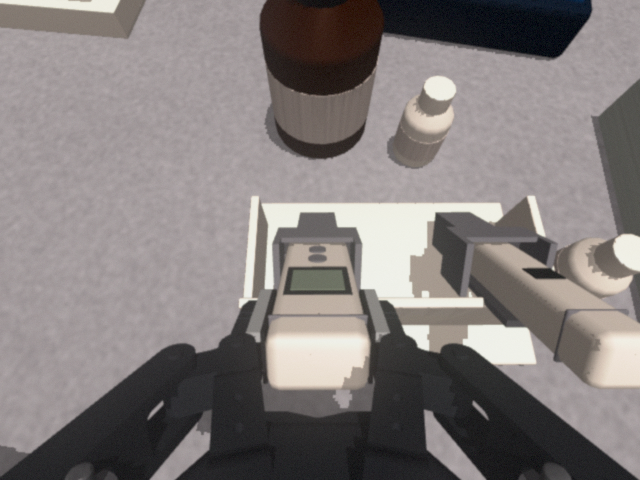

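step_arm(
  targets=[
    [[0,0,0],[-0.4,0,0],3.4],
    [[0,0,0],[-0.8,0,0],3.4],
    [[0,0,0],[-1.2,0,0],3.4],
    [[0,0,0],[-1.2,0,0],3.4],
    [[0,0,0],[-1.2,0,0],3.4],
    [[0,0,0],[-1.2,0,0],3.4],
    [[0,0,0],[-1.2,0,0],3.4],
    [[0,0,0],[-1.2,0,0],3.4],
    [[0,0,0],[-1.2,0,0],3.4],
    [[0,0,0],[-1.2,0,0],3.4],
  ],
)

```text
clock: 13.25
tcp_pos: [0.5824, 0.1443, 0.1987]
orientation: [0.316, 0.601, 0.679, -0.28]
wrist_force: [0.1, -0.1, -0.9]
finger_gap: 0.0377
```

Run:
```python
from h import *
s=get_state(); im=read_camera('wrist'); cv2.imwrite('pics/w7.png',im[:,:,::-1]); print(s['tcp_pos'],s['clock'],s['wrist_force'],s['ft_torque'],s['finger_gap']); print(s['joint_pos'].round(2))
im=read_camera('side'); crop(im,210,110,180,140,4.4,'pics/s7.png')
```

```text
[0.58244391 0.14430982 0.19873562] 13.25 [ 0.09817581 -0.09726752 -0.91826271] [-0.66365906 -0.06592305  0.00869963] 0.037691266855550354
[-0.21  0.49  0.05  1.39  0.65  1.15]
```

View pics/w7.png

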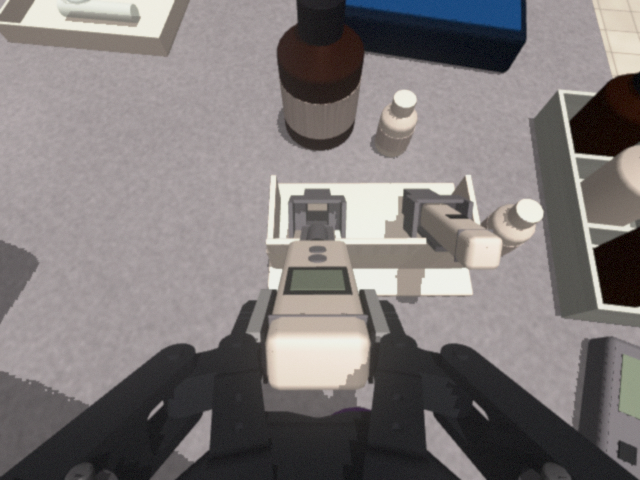

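View pics/s7.png

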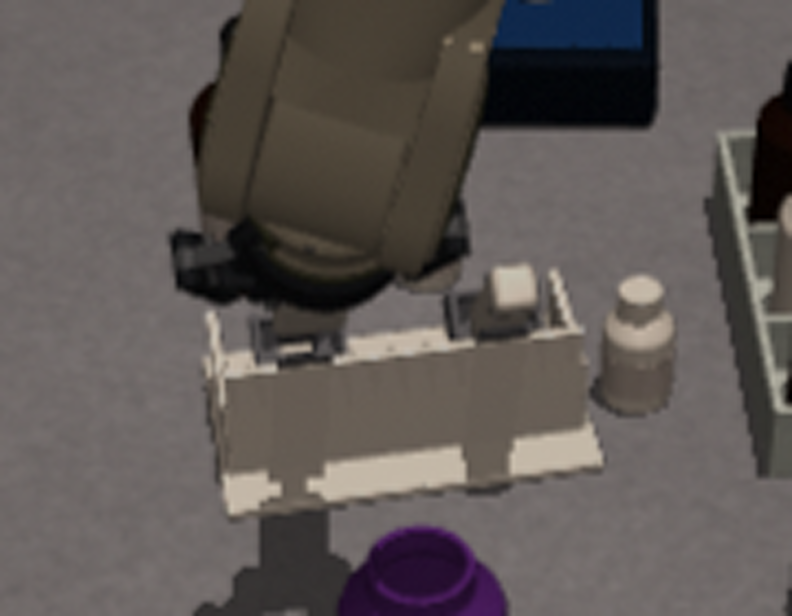

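The pH tester is out of its cradle, the slim one still stands at wrist (460,235), and nothing has slipped. Next I retract further, then turn it upright while raising.

step_arm(
  targets=[
    [[0,0,0],[-1.5,0,0],3.4],
    [[0,0,0],[-2,0,0],3.4],
    [[0,0,0],[-2,0,0],3.4],
    [[0,0,0],[-2,0,0],3.4],
    [[0,0,0],[-2,0,0],3.4],
    [[0,0,0],[-1.5,0,0],3.4],
    [[0,-5,0],[0,0,0],3.4],
    [[0,-5,0],[-0.5,0,0],3.4],
    [[0,-5,0],[-1,0,0],3.4],
    [[0,-5,0],[-1,0,0],3.4],
  ],
)

```text
clock: 14.35
tcp_pos: [0.5923, 0.0624, 0.3041]
orientation: [0.43, 0.543, 0.613, -0.381]
wrist_force: [-0.9, 0.1, -0.7]
finger_gap: 0.0378
```

step_arm(
  targets=[
    [[0,-5,0],[-1,0,0],3.4],
    [[0,-5,0],[-1,0,0],3.4],
    [[0,-5,0],[-1,0,0],3.4],
    [[0,-5.1,0],[-1,0,0],3.4],
    [[0,0,0],[0,0,0],3.4],
    [[0,0,0],[0,0,0],3.4],
    [[0,0,0],[0,0,0],3.4],
    [[0,0,0],[0,0,0],3.4],
    [[0,0,0],[0,0,0],3.4],
    [[0,0,0],[0,0,0],3.4],
  ],
)

```text
clock: 15.35
tcp_pos: [0.5934, 0.0534, 0.3425]
orientation: [0.529, 0.469, 0.53, -0.469]
wrist_force: [0.1, -0.2, -0.4]
finger_gap: 0.0379
```

Run:
```python
from h import *
s=get_state(); print(s['tcp_pos'],s['clock'],s['wrist_force'],s['finger_gap'],s['joint_pos'].round(2)); print(pose(s)[1].round(3))
print(delta([.6285,-.1595,s['tcp_pos'][2]],down(np.radians(7)),s))
for n in ['side','top','wrist']:
    im=read_camera(n); cv2.imwrite(f'pics/{n}8.png',im[:,:,::-1])
```

```text
[0.59339093 0.05336716 0.34245825] 15.35 [ 0.12150821 -0.21057204 -0.4365024 ] 0.03790507088044353 [-0.05  0.36  0.38  1.59  0.    1.4 ]
[[-0.001  0.993  0.121]
 [ 0.     0.121 -0.993]
 [-1.    -0.001 -0.   ]]
(array([-1.000e-02,  9.200e-01,  2.155e+01]), array([-0.07, -0.02,  0.05]))
```

View pics/side8.png

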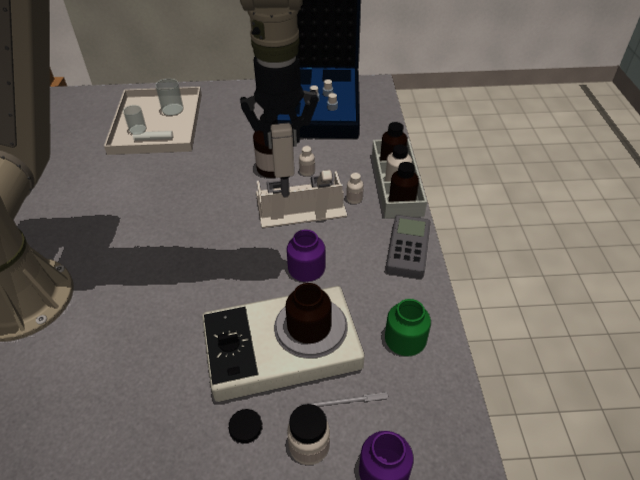

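View pics/wrist8.png

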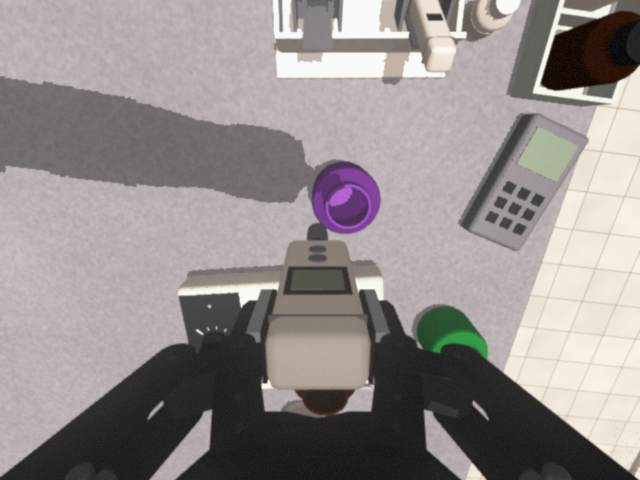

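Run:
```python
from h import *
s=get_state(); p,Rm=pose(s); c=cam('wrist',s)
for L in (.124,.128,.132):
    for dz in (0,.003): 
        P=p+Rm@[L,0,dz]; print(L,dz,'wrist',proj(c,P).round(1),'side',proj(cam('side'),P).round(1),'top',proj(cam('top'),P).round(1))
a=cv2.imread('pics/side8.png')[100:210,240:330]; b=cv2.imread('pics/wrist8.png')[210:400,250:390]
cv2.imwrite('pics/c8.png',np.hstack([cv2.resize(a,(450,550),interpolation=2),cv2.resize(cv2.convertScaleAbs(b[:138],alpha=1.3),(350,550),interpolation=2)]))
```

```text
0.124 0 wrist [[318.7 228. ]] side [[285.6 196.4]] top [[284.3 255.5]]
0.124 0.003 wrist [[318.7 231.6]] side [[285.8 197.4]] top [[285.9 255.3]]
0.128 0 wrist [[318.7 226.6]] side [[285.7 197.9]] top [[284.4 255.8]]
0.128 0.003 wrist [[318.6 230.1]] side [[285.9 198.9]] top [[285.9 255.6]]
0.132 0 wrist [[318.6 225.3]] side [[285.8 199.4]] top [[284.5 256.2]]
0.132 0.003 wrist [[318.6 228.7]] side [[286.  200.4]] top [[286. 256.]]
```

View pics/c8.png

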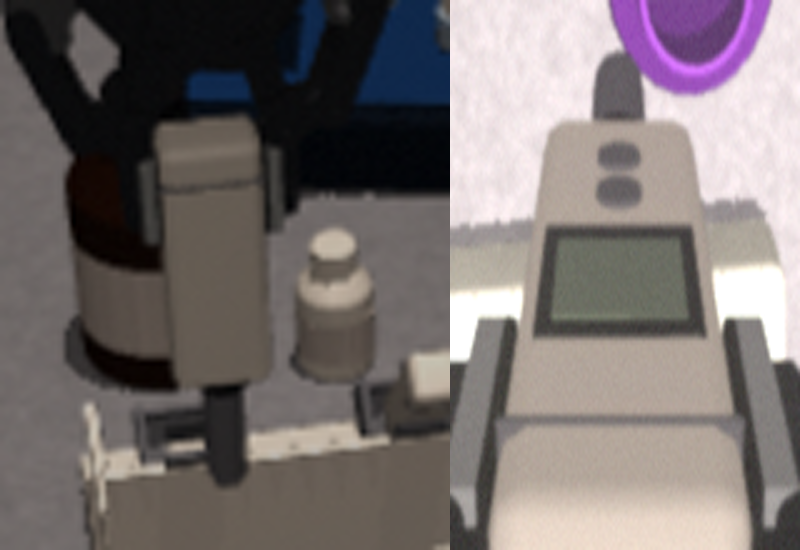

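step_arm(
  targets=[
    [[0,0,0],[0,0.1,1.6],3.4],
    [[0,0,0],[0,0.1,2.6],3.4],
    [[0,0,0],[0,0.1,2.6],3.4],
    [[0,0,0],[0,0.1,2.6],3.4],
    [[0,0,0],[0,0.1,2.6],3.4],
    [[0,0,0],[0,0.1,2.6],3.4],
    [[0,0,0],[0,0.1,2.6],3.4],
    [[0,0,0],[0,0.1,2.6],3.4],
    [[0,0,0],[0,0.1,1.2],3.4],
    [[0,0,0],[0,0.1,0.5],3.4],
  ],
)

```text
clock: 16.5
tcp_pos: [0.6295, -0.16, 0.3425]
orientation: [0.529, 0.469, 0.529, -0.469]
wrist_force: [0.3, -0.1, -1.1]
finger_gap: 0.0373
```

step_arm(
  targets=[
    [[0,0,0],[0,0,0],3.4],
    [[0,0,0],[0,0,0],3.4],
    [[0,0,0],[0,0,0],3.4],
    [[0,0,0],[1,0,0],3.4],
    [[0,0,0],[1,0,0],3.4],
    [[0,0,0],[1,0,0],3.4],
    [[0,0,0],[0,0,0],3.4],
    [[0,0,0],[0,0,0],3.4],
    [[0,0,0],[0,0,0],3.4],
    [[0,0,0],[0,0,0],3.4],
  ],
)

```text
clock: 17.5
tcp_pos: [0.6298, -0.1581, 0.3138]
orientation: [0.53, 0.469, 0.529, -0.468]
wrist_force: [0.1, 0.6, -1.3]
finger_gap: 0.0375
```

Run:
```python
from h import *
s=get_state(); p,Rm=pose(s); print(p,s['clock'],s['wrist_force'],s['finger_gap'],s['joint_pos'].round(2)); print(Rm.round(3))
ims={n:read_camera(n) for n in ['side','top','wrist']}
T=p+Rm@[.128,0,.001]; print('tip est',T)
for n in ims:
    c=cam(n,s); print(n,'tip',proj(c,T).round(1),'mouth pred',proj(c,[.6285,-.1595,.17]).round(1))
crop(ims['side'],240,200,150,150,4,'pics/s9.png');crop(ims['wrist'],200,150,240,180,3.3,'pics/w9.png');crop(ims['top'],330,180,120,110,5,'pics/t9.png')
```

```text
[ 0.62977537 -0.15810775  0.31376167] 17.5 [ 0.09879016  0.60672921 -1.30018455] 0.03753605898730145 [-0.37  0.47  0.48  1.58 -0.    1.08]
[[ 0.001  0.993  0.122]
 [-0.001  0.122 -0.993]
 [-1.     0.001  0.001]]
tip est [ 0.63005538 -0.15916866  0.18576247]
side tip [[308.8 288.7]] mouth pred [[308.1 294.3]]
top tip [[389.8 240.8]] mouth pred [[388.7 243.1]]
wrist tip [[318.7 227.8]] mouth pred [[316.8 222.8]]
```

View pics/s9.png

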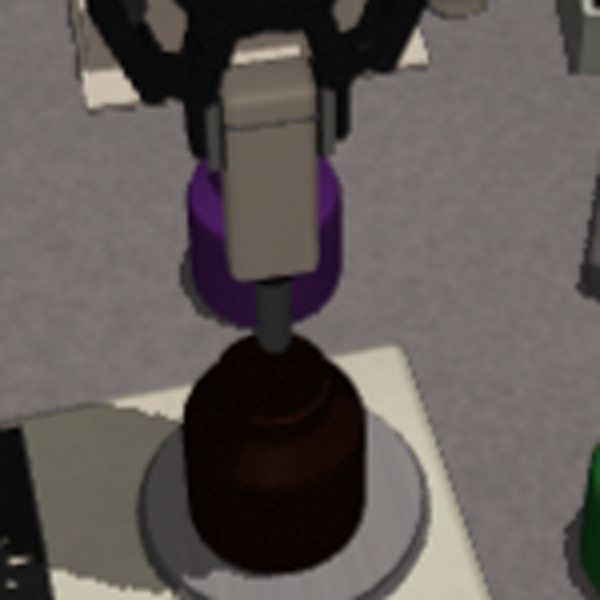

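View pics/w9.png

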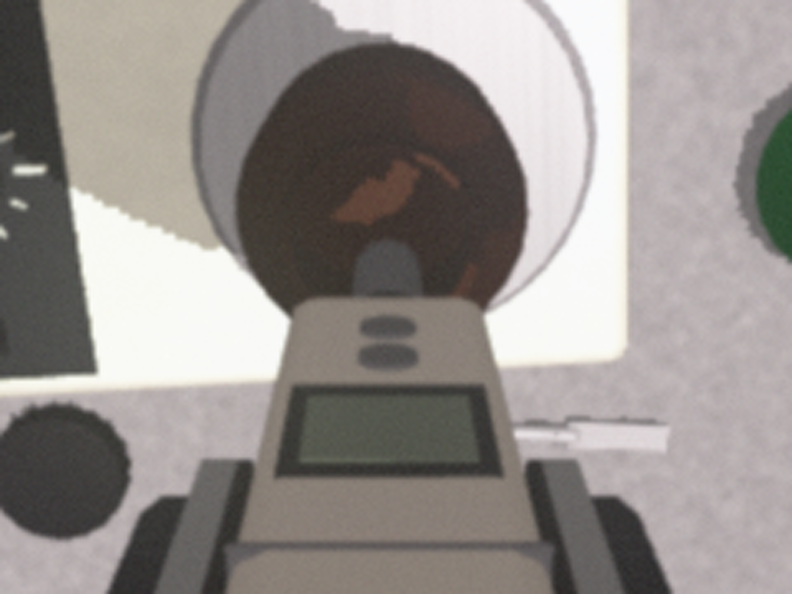

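View pics/t9.png

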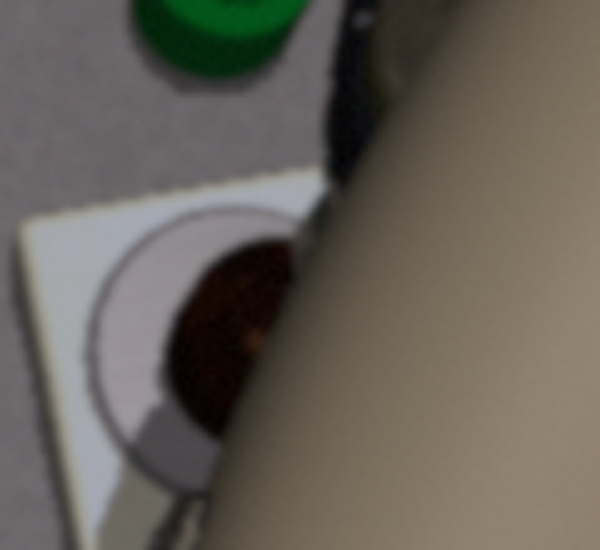

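Side view: the tip at (308,288) sits over the mouth centre (308,294), and in the wrist view the electrode is within ~1 mm of the bottle's centre line. Lowering.

step_arm(
  targets=[
    [[0,0,0],[0.5,0,0],3.4],
    [[0,0,0],[0.7,0,0],3.4],
    [[0,0,0],[0.8,0,0],3.4],
    [[0,0,0],[0.8,0,0],3.4],
    [[0,0,0],[0.8,0,0],3.4],
    [[0,0,0],[0.5,0,0],3.4],
    [[0,0,0],[0.3,0,0],3.4],
    [[0,0,0],[0,0,0],3.4],
    [[0,0,0],[0,0,0],3.4],
    [[0,0,0],[0,0,0],3.4],
  ],
)

```text
clock: 18.65
tcp_pos: [0.6297, -0.1583, 0.2695]
orientation: [0.53, 0.469, 0.529, -0.468]
wrist_force: [-0.0, -0.2, -1.1]
finger_gap: 0.0374
```

Run:
```python
from h import *
s=get_state(); p,Rm=pose(s); print(p,s['clock'],s['wrist_force'],s['ft_torque'],s['finger_gap'])
ims={n:read_camera(n) for n in ['side','wrist']}
g=lambda a:(255*(a/255.)**.5).astype(np.uint8)
crop(g(ims['side']),240,200,150,150,4,'pics/s10.png');crop(g(ims['wrist']),200,150,240,180,3.3,'pics/w10.png')
sh=p+Rm@[.127-.055,0,0]; print('shoulder',sh,proj(cam('side'),sh),'rim',proj(cam('side'),[*sh[:2],.17]))
```

```text
[ 0.62973238 -0.15826811  0.2694771 ] 18.65 [-0.02077373 -0.23989135 -1.05331425] [ 0.03239719 -0.05771055 -0.04289954] 0.037433210052973044
shoulder [ 0.62979698 -0.15829697  0.19747714] [[308.47852479 284.11358743]] rim [[308.8063611 293.7724071]]
```

View pics/s10.png

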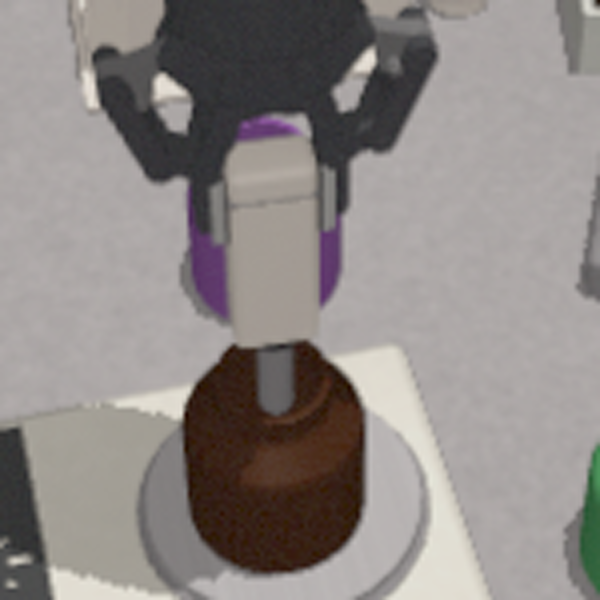

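View pics/w10.png

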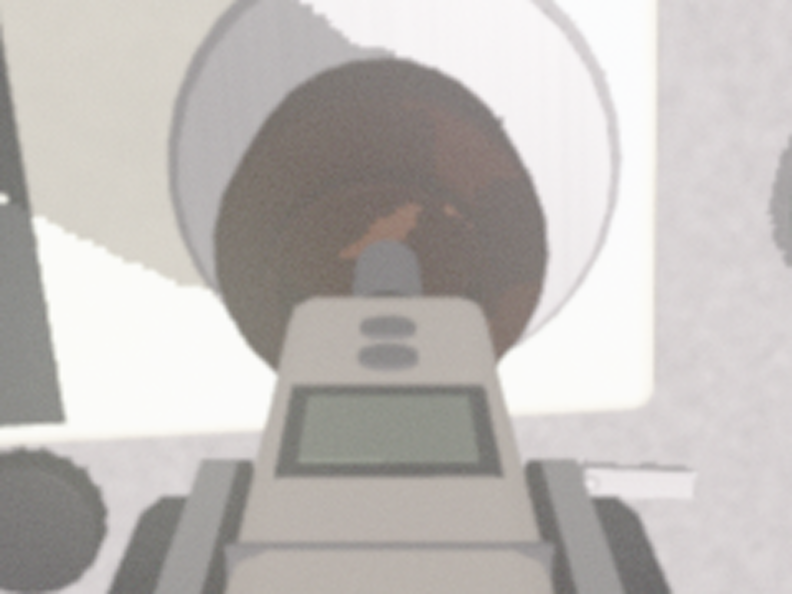

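Run:
```python
from h import *
s=get_state(); p,Rm=pose(s); ims={n:read_camera(n) for n in ['side','wrist']}
def st(im,hi): return np.clip(im.astype(float)*255/hi,0,255).astype(np.uint8)
T=p+Rm@[.127,0,.000]; a=np.linspace(0,2*np.pi,60)
for n,b in (('side',(260,260,100,75,7)),('wrist',(250,160,130,90,6))):
    im=st(cv2.GaussianBlur(ims[n],(3,3),0),90).copy(); x,y,w,h,f=b
    big=cv2.resize(im[y:y+h,x:x+w],None,fx=f,fy=f,interpolation=2); 
    for c0,col in (((.6297,-.1590),(0,255,0)),):
        P=np.c_[c0[0]+.023*np.cos(a),c0[1]+.023*np.sin(a),0*a+.17]; q=(proj(cam(n,s),P)-[x,y]+.5)*f
        for u in q: cv2.circle(big,tuple(int(v) for v in u),1,col,-1)
    u=(proj(cam(n,s),T)[0]-[x,y]+.5)*f; cv2.circle(big,tuple(int(v) for v in u),3,(255,0,0),-1)
    cv2.imwrite(f'pics/{n}11.png',big[:,:,::-1])
```

```text
(no output)
```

View pics/side11.png

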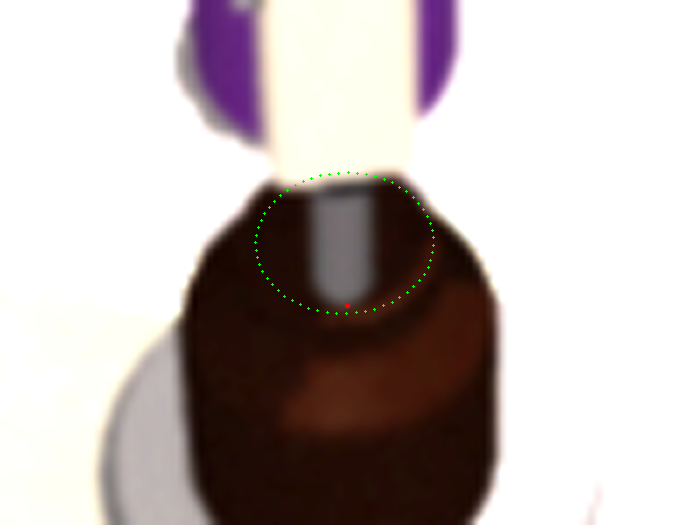

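View pics/wrist11.png

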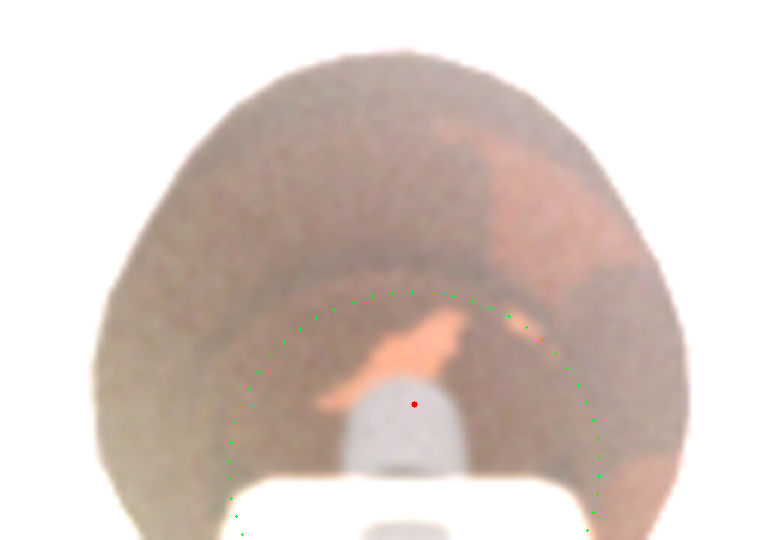

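Both views show the electrode inside the mouth ellipse, about 1 mm off centre. Lowering the last 14 mm.

step_arm(
  targets=[
    [[0,0,0],[0.4,0,0],3.4],
    [[0,0,0],[0.5,0,0],3.4],
    [[0,0,0],[0.3,0,0],3.4],
    [[0,0,0],[0.2,0,0],3.4],
    [[0,0,0],[0,0,0],3.4],
    [[0,0,0],[0,0,0],3.4],
    [[0,0,0],[0,0,0],3.4],
    [[0,0,0],[0,0,0],3.4],
    [[0,0,0],[0,0,0],3.4],
    [[0,0,0],[0,0,0],3.4],
  ],
)

```text
clock: 19.85
tcp_pos: [0.6295, -0.1582, 0.2551]
orientation: [0.53, 0.469, 0.529, -0.469]
wrist_force: [-0.5, -0.4, -1.1]
finger_gap: 0.0379
```

Run:
```python
from h import *
s=get_state(); p,Rm=pose(s); print(p,s['clock'],s['wrist_force'],s['ft_torque'],s['finger_gap'],s['qvel'].round(4))
im=read_camera('side'); cv2.imwrite('pics/side12.png',(255*(im/255.)**.5).astype(np.uint8)[:,:,::-1])
sh=p+Rm@[.072,0,0]; print(sh,proj(cam('side'),sh),proj(cam('side'),[*sh[:2],.17]))
crop((255*(im/255.)**.5).astype(np.uint8),200,200,190,150,4.2,'pics/s12.png')
```

```text
[ 0.62951715 -0.15822443  0.25505111] 19.85 [-0.49358294 -0.43272916 -1.06403996] [-0.0299697   0.01621006 -0.00286602] 0.03788085909906328 [ 0.0012  0.0017  0.0004  0.     -0.0002  0.0005]
[ 0.6295274  -0.15823167  0.18305112] [[308.50032089 289.21158263]] [[308.65582639 293.7512828 ]]
```

View pics/s12.png

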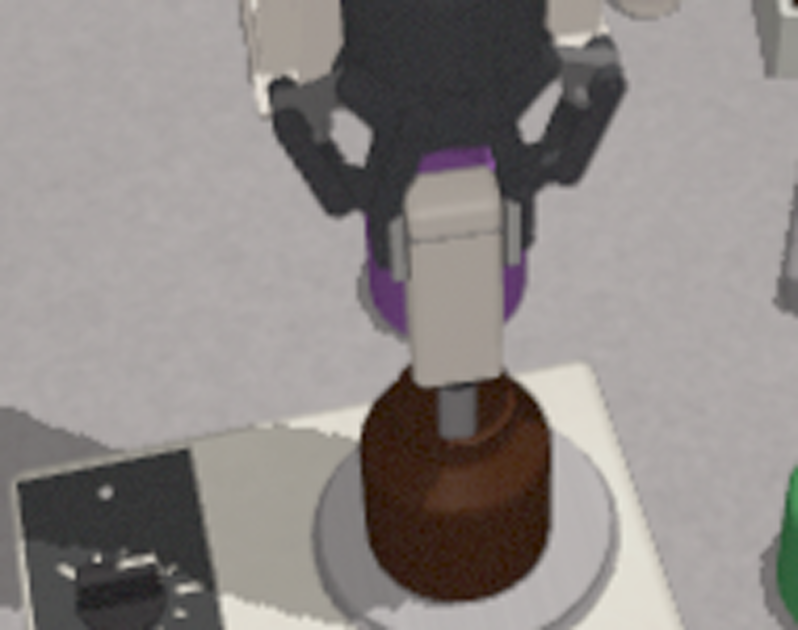

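View pics/side12.png

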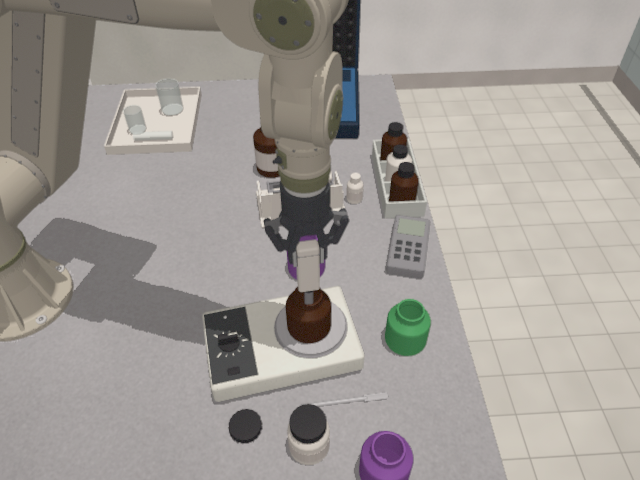

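```bash
python3 -c "
from workcell import *
print(hand_in())"
```

```text
the job is handed in; nothing more can be done
None
```

The job is handed in at about 20 s on the clock, with the pH tester held upright and still in the sample bottle. No verdict came back.

- **Knob:** I turned it 38.8° clockwise. In the wrist picture afterwards, the white pointer lined up with the long mark 5, with marks 0 and 10 symmetric on either side.
- **Tester:** I gripped the wide one with the display by its 38 mm width and drew it out along its own axis. It did not slip, and the slim tester stayed in its cradle.
- **Position:** Tool readings put the electrode about 42 mm below the bottle's rim and the body's shoulder about 13 mm above it. The side and wrist pictures put it about 1–2 mm off the mouth's centre, leaving roughly 13 mm clear all round.
- **Last readings:** The wrist force was about 1 N and the grip opening 37.9 mm. In the last side picture, the bottle and everything visible stood where they had been; the gripper hid part of the stand.

The checks disagreed slightly in two places:
- The top, side and wrist cameras differed by 1–3 mm on the knob and bottle positions. I went by where the gripper centred on the knob.
- The tester's length below the fingers is known only to about ±3 mm, so the depth and shoulder height are uncertain by that much.

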